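# Pack the cutlets: clear the turner, shut one carton, leave the other ajar

## Task

First take the turner off the small carton and lay it flat inside the steel utensil tray. Then fold the small carton's lid fully shut, and last fold the large carton's lid to half open, 45 degrees above shut, so that the hot cutlets can steam off. The cartons are only card, so push gently (never more than 15 N), and leave the spoon, bottles and everything else where they stand.

Things in the scene. Friction and masses are not known exactly. Their poses are not given: they have to be found in the camera images.
- large: large kraft card carton, fixed to the counter, 130 mm deep (its x) by 180 mm wide (its y), walls 45 mm high and 4 mm thick, holding three breaded cutlets that reach 25 mm up; origin under the centre of its base, z up, x from the open front towards the hinge edge. Lid and carton are card: keep contact forces on them under 15 N.
- large_lid (a joint): hinge of the large carton's lid, rad: 0 = shut, flat on the hard rim; pi/2 = upright on the hinge edge; to 2.2 = leaning away. Flat stiff panel, 130 mm from hinge to free edge, 180 mm wide, 4 mm thick, 40 g, with a tuck tab 14 mm deep inside its free edge. Stays at any angle; 0.06 Nm (under 1 N at the edge) moves it. Asked for at the end: about pi/4.
- large_hinge (a point): middle of the large carton's hinge line, 45 mm above the counter, 65 mm along the carton's x from its origin; axes as the carton's
- large_edge (a point): middle of the large lid's free edge, on its outer face; moves with the lid, its z axis is the outward normal of the outer face, its x axis points from the free edge to the hinge
- small: small kraft card carton, fixed to the counter, 125 mm deep (its x) by 125 mm wide (its y), walls 45 mm high and 4 mm thick, holding four round croquettes that reach 22 mm up; origin under the centre of its base, z up, x from the open front towards the hinge edge. Lid and carton are card: keep contact forces on them under 15 N.
- small_lid (a joint): hinge of the small carton's lid, rad: 0 = shut, flat on the hard rim; pi/2 = upright on the hinge edge; to 2.2 = leaning away. Flat stiff panel, 125 mm from hinge to free edge, 125 mm wide, 4 mm thick, 40 g, with a tuck tab 14 mm deep inside its free edge. Stays at any angle; 0.06 Nm (under 1 N at the edge) moves it. Asked for at the end: 0.
- small_hinge (a point): middle of the small carton's hinge line, 45 mm above the counter, 62.5 mm along the carton's x from its origin; axes as the carton's
- small_edge (a point): middle of the small lid's free edge, on its outer face; moves with the lid, its z axis is the outward normal of the outer face, its x axis points from the free edge to the hinge
- turner: flat kitchen turner, 200 mm long, 63 to 126 g, first lying across the small carton's side walls; origin on its underside at mid-length (near its centre of mass), x towards the blade, z up. Black handle 16 mm wide, 12 mm thick, from x = -100 to +10 mm (grip it near x = -15 mm); shaft 12 mm wide, 4 mm thick, to x = 42 mm; blade 48 mm wide, 4 mm thick, to the end.
- turner_butt (a point): end of the turner's handle, 6 mm above its underside
- turner_tip (a point): end of the turner's blade, 2 mm above its underside
- tray: shallow dark steel utensil tray, fixed, 270 mm (x) by 140 mm (y) outside, walls 20 mm high and 4 mm thick, floor 4 mm thick; origin under its centre. The spoon lies near its +y side; the turner fits beside it on the -y side.
- spoon: steel tasting spoon lying along one side of the tray, 179 mm long, handle 10 mm wide, bowl 34 mm wide, 7 mm thick; origin on its underside 79 mm from the bowl end, x axis towards the bowl. Stays where it is.
- tall_bottle: amber glass bottle, 56 mm in diameter, 190 mm tall, standing close behind one half of the large carton's open lid; origin at the centre of its foot. Stays where it is.
- low_jar: glass jar, 56 mm in diameter, 70 mm tall, behind the other half of the large lid; origin at the centre of its foot. Stays where it is.
- sauce_bottle: white bottle, 46 mm in diameter, 150 mm tall, close behind one half of the small carton's open lid; origin at the centre of its foot. Stays where it is.
- sauce_cup: white china cup without handle, 54 mm across, 40 mm tall, behind the other half of the small lid; origin at the centre of its foot. Stays where it is.
- shaker: steel shaker, 44 mm in diameter, 90 mm tall, to the left; origin at the centre of its foot. Stays where it is.
- bowl: steel bowl, 110 mm across, 50 mm tall, to the right; origin at the centre of its foot. Stays where it is.
Mind the look-alikes: they are no part of the job. What is shaped like the turner but orange is not meant.

How it is judged:
By the outcome, as a careful person would: the job done as asked, in the order asked, and still so for the second after the job is handed in, with the robot touching nothing.
It also fails if it takes over 72 s, if anything falls off the work surface, if the arm or the gripper's body presses on something with over 40 N, if the wrist force passes 120 N, or if a joint passes its speed limit or range.

## Robot

A 6-joint arm with a two-finger parallel gripper is mounted at the origin on the work surface. World frame = base frame: x ahead of the robot, y to its left, z up, the work surface at z = 0. Lengths are in m, angles in rad, forces in N, time in s.
With the tool pointing down it reaches from about 0.425 to 0.95 m from the base axis. Payload 3.5 kg.
Tool frame: the origin (TCP) lies at the very end of the fingers, on their centre line; the grasp point (between the pads) lies 19 mm behind it; z points along the fingers, y is the line along which they close (so a half turn about z gives the same grasp; the last joint's range is limited). The gripper opens to 85 mm and grips with 20 to 120 N. Pads are 22 mm wide; open, the fingers measure 114 mm over their backs; the gripper's body (76 mm by 85 mm) begins 54 mm behind the grasp point. The pads swing forward as they close: fully open they stand 13 mm farther back than shut.
Start: joints at [1.083, 0.286, 1.577, -0, 1.279, -0.15], TCP at [0.224, 0.637, 0.231] pointing down, gripper open.
Joint ranges: [-2.77, 2.77], [-0.9, 2.22], [0.21, 2.48], [-1.53, 4.67], [0.24, 2.81], [-2.84, 2.84]. Speed limits (rad/s): [2.79, 2.79, 3.14, 3.14, 3.14, 3.14].

## Interface

Orientations are given as [roll, pitch, yaw] about the fixed x, y, z axes, in that order (R = Rz(yaw) Ry(pitch) Rx(roll)).
In Python, from workcell import env gives the robot as it stands.
- The arm moves only by the tool play_rows, never from a script. Its argument "motion" is a list that holds one entry, the list of rows, each a list of 6 numbers: the shift along the tool's x, y, z in units of 0.3 m (1.0 is 0.3 m), then the turn, a rotation vector about the tool's x, y, z in units of 30 degrees (1.0 is 30 degrees). In form: [[[x, y, z, rx, ry, rz], ...]]. A call has 1 to 10 rows; each row is the pose to reach, as a shift and turn from the pose commanded when the call began, along the tool's axes at that moment; what a row does not reach only later rows make up. A row lasts 1/10 s, in which the tool goes at most 50 mm and 8.59 degrees, less where a joint would pass 70% of its speed; a pose out of reach is approached as far as the arm can. A call with a number of a shift or a turn outside -1 to 1 is refused whole. A call with a gripper value outside its range is refused whole. "gripper" is the finger opening in mm, from 0 to 85.4, set as the call begins (left out, the last holds). The fingers move at their own pace and stop on an object; "newtons" is the grip in N (left out, the last holds). Time passes only in rows, so rows that repeat a pose let the fingers close. It gives the time, the measured TCP pose, the force, the opening and the grip force at its end, in the units of the state.
- env.read_state(): the state, without advancing time (a new reading comes with each control period).
- env.snapshot(name): name is "side" or "top" or "wrist"; returns a dict with "img" (420x560x3 uint8, red, green, blue), "K" (3x3 intrinsics, pixels), "view" (4x4, takes a point from world to camera coordinates); the wrist camera has in their place "tool_from_camera" (4x4, takes a point from camera to tool coordinates, whose origin is the TCP and whose axes are the flange's). Camera axes: x right, y down, z forward; pixel columns grow to the right and rows downward; lengths in m; the calibration is good to about 2 mm. A picture is of the moment at which its call begins: read the wrist's pose just before it. There is no depth.
- env.job_done(): hands the job in; it is judged then, once.
Trained networks look in the newest picture that a camera, given by its name, has taken for a name from the list of things; names that differ only in an ending like _2 or _b are one class to them, and where a whole thing is asked for, a point or a joint stands for the part that bears it (a point fixed in the world has none). Each returns a list of dicts, best first, with "conf" (0 to 1); they miss things now and then, are a little off and sometimes report something else, mostly with a low value. They report only what shows in the picture. A call takes as long as a camera call. They do not tell look-alikes from the thing itself.
- env.boxes_of(camera, thing): "centre" ([column, row] in pixels, amid what is visible of it).
- env.regions_of(camera, thing): "mask" (420x560 bool, what is visible of it) and "centre" ([column, row] in pixels, amid what is visible of it).
The state is a dict: "time_s": time; "joint_positions": joint angles; "qd": joint speeds; "joint_torque": joint torques, N m; "tool_pos": TCP position; "ee_rot": TCP orientation; "force": force on the tool from outside, world axes, zero at the start; "ft_torque": the same for the moment, N m; "gripper_width": finger opening in m; "grasp_force": force on a finger pad.
Only numpy, scipy, OpenCV 4.12 (cv2) and the standard library are available. Lean on these libraries where they do the work, as an engineer would, in place of code of your own. Each camera call takes 0.05 s, during which the arm holds its last target. There are 200 camera calls.

## Working session

There is one attempt and no reset: what is moved stays moved. The work goes in short steps, Python scripts to look and compute and a tool call to move; the robot and the scene stay as the last step left them, time stands still between calls to the robot, and variables do not carry over. Pictures are saved under pics/ and viewed, at most 10 in all, crops included, and the job is handed in when it is done.

Besides the shell and the picture viewer there is one more tool, called after ">>>" as name(argument=value, ...) on one line, values as JSON. play_rows: Moves the arm, as the interface text tells. Shifts and turns lie within -1 to 1; 1 stands for 0.3 m of shift or 30 degrees of turn. Its arguments: {"type":"object","properties":{"motion":{"type":"array"},"gripper":{"type":"number"},"newtons":{"type":"number"}},"required":["motion"]}

```bash
ls; mkdir -p pics; cat > h.py <<'E'
import numpy as np, cv2
from workcell import env
from scipy.spatial.transform import Rotation as R
def snap(c,save=None):
    s=env.snapshot(c)
    if save: cv2.imwrite('pics/'+save,s['img'][:,:,::-1])
    return s
def ray(s,px,st=None):
    if 'view' in s: V=np.linalg.inv(s['view'])
    else:
        T=np.eye(4);T[:3,:3]=R.from_euler('xyz',st['ee_rot']).as_matrix();T[:3,3]=st['tool_pos'];V=T@s['tool_from_camera']
    d=V[:3,:3]@np.linalg.inv(s['K'])@np.array([px[0],px[1],1.])
    return V[:3,3],d
def atz(s,px,z,st=None):
    o,d=ray(s,px,st);return o+d*(z-o[2])/d[2]
def proj(s,p):
    q=s['K']@(s['view']@np.append(p,1))[:3];return q[:2]/q[2]
E
python3 - <<'E'
from h import *
print(env.read_state())
for c in ['top','side']:
    s=snap(c,c+'1.png')
    print(c,s['K'].tolist(),np.round(np.linalg.inv(s['view']),3).tolist())
    for t in ['large','large_lid','small','small_lid','turner','tray','spoon','tall_bottle','low_jar','sauce_bottle','sauce_cup','shaker','bowl','turner_butt','turner_tip','large_edge','small_edge','large_hinge','small_hinge']:
        print(t,[(np.round(b['centre']).tolist(),round(b['conf'],2)) for b in env.boxes_of(c,t)][:3])
E
```

```text
pics
{'time_s': 0.0, 'joint_positions': array([ 1.08295036e+00,  2.87219943e-01,  1.57820182e+00,  3.59205604e-06,
        1.27860356e+00, -1.50004141e-01]), 'qd': array([ 0.0002526 , -0.00052717, -0.0010887 ,  0.00090546, -0.00091068,
        0.00078475]), 'joint_torque': array([ 2.91661330e-03, -4.05981660e+01, -2.92627788e+01, -4.92351546e-05,
        5.92229568e-03,  5.80751788e-06]), 'tool_pos': array([0.2233867 , 0.63625531, 0.22989756]), 'ee_rot': array([-3.13918782e+00, -3.66940825e-04,  2.80374935e+00]), 'force': array([-0.17987376, -0.04780667, -0.4830793 ]), 'ft_torque': array([-0.00859279,  0.00135677,  0.07047762]), 'grasp_force': 0.0, 'gripper_width': 0.08545222773843923}
top [[480.575230602319, 0.0, 280.96295962785877], [0.0, 480.575230602319, 201.6231320421167], [0.0, 0.0, 1.0]] [[0.018, -0.996, 0.086, 0.342], [-1.0, -0.017, 0.003, -0.007], [-0.001, -0.086, -0.996, 1.352], [0.0, 0.0, 0.0, 1.0]]
large [([281.0, 166.0], 0.61)]
large_lid [([275.0, 139.0], 0.63)]
small [([379.0, 178.0], 0.71)]
small_lid [([387.0, 160.0], 0.59)]
turner [([366.0, 201.0], 0.95), ([466.0, 120
[... 1153 characters left out ...]
, ([348.0, 183.0], 0.74), ([238.0, 130.0], 0.73)]
tray [([268.0, 299.0], 0.63), ([264.0, 149.0], 0.26)]
spoon [([258.0, 312.0], 0.53)]
tall_bottle [([199.0, 202.0], 0.71), ([268.0, 302.0], 0.66)]
low_jar [([200.0, 239.0], 0.77)]
sauce_bottle [([250.0, 148.0], 0.63)]
sauce_cup [([239.0, 170.0], 0.53)]
shaker [([246.0, 382.0], 0.94)]
bowl [([302.0, 128.0], 0.65), ([256.0, 220.0], 0.35)]
turner_butt [([345.0, 184.0], 0.8), ([287.0, 172.0], 0.69), ([236.0, 128.0], 0.48)]
turner_tip [([342.0, 185.0], 0.8), ([293.0, 174.0], 0.75), ([234.0, 128.0], 0.71)]
large_edge [([233.0, 212.0], 0.67)]
small_edge [([260.0, 148.0], 0.96)]
large_hinge [([253.0, 222.0], 0.87)]
small_hinge [([270.0, 166.0], 0.68)]
```

```bash
python3 - <<'E'
import cv2
t=cv2.imread('pics/top1.png')[70:290,60:510]; s=cv2.imread('pics/side1.png')[90:340,150:390]
cv2.imwrite('pics/t1c.png',cv2.resize(t,None,fx=1.77,fy=1.77,interpolation=2))
cv2.imwrite('pics/s1c.png',cv2.resize(s,None,fx=2.4,fy=2.4,interpolation=2))
E
```

```text
(no output)
```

View pics/t1c.png

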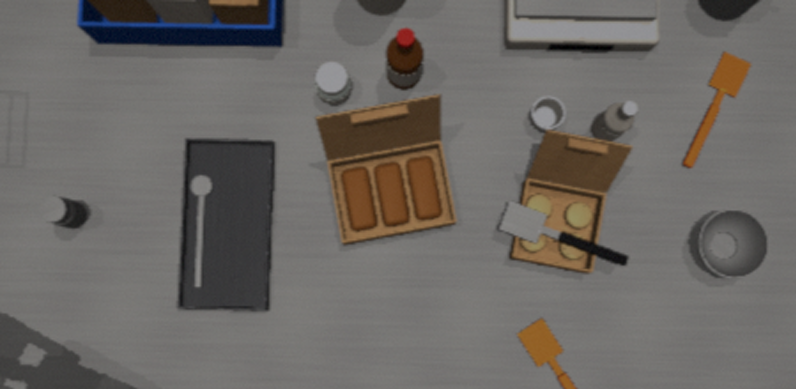

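View pics/s1c.png

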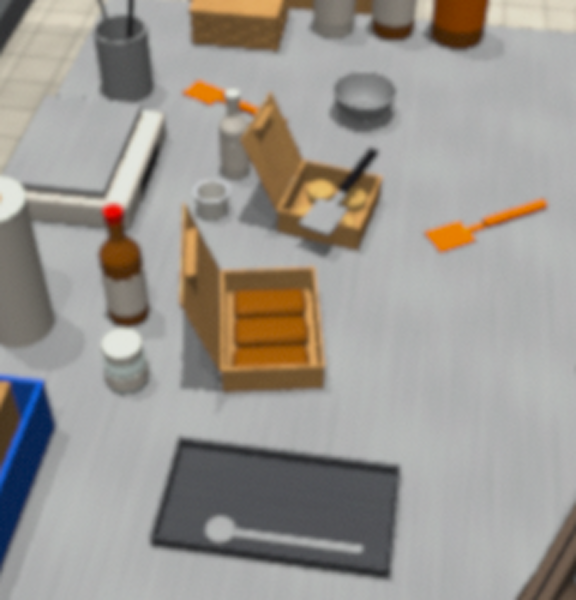

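The top view shows the black-handled turner lying on the small carton (crop about 565,235), the tray at 225,225 with the spoon on its left side, the large carton at 395,190 and orange decoys at 715,110 and 545,345. The side view confirms that both lids stand open, slightly past upright, with the bottles behind them. Next I'll fit poses from the corner pixels.

```bash
cat > fit.py <<'E'
from h import *
from scipy.optimize import least_squares
T=snap('top');S=snap('side')
tp=lambda a:np.array(a)/1.77+[60,70]
sp=lambda a:np.array(a)/2.4+[150,90]
def box(p,L,W,lidlen):
    x,y,yaw,th=p;h=L/2
    l=[[h,W/2,.045],[h,-W/2,.045],[-h,W/2,.045],[-h,-W/2,.045]]
    # lid outer face edge: thickness 4 outwards
    ex=h-lidlen*np.cos(th)+.004*np.sin(th);ez=.045+lidlen*np.sin(th)+.004*np.cos(th)
    l+=[[ex,W/2,ez],[ex,-W/2,ez]]
    c,s=np.cos(yaw),np.sin(yaw)
    return [np.array([x+c*a-s*b,y+s*a+c*b,z]) for a,b,z in l]
def fit(name,L,W,lid,tpx,spx,x0):
    def f(p):
        P=box(p,L,W,lid);r=[]
        for i,q in enumerate(tpx):
            if q: r+=list(proj(T,P[i])-tp(q))
        for i,q in enumerate(spx):
            if q: r+=list(proj(S,P[i])-sp(q))
        return np.array(r)
    o=least_squares(f,x0,loss='soft_l1');print(name,np.round(o.x,4),'res',np.round(o.fun,1));return o.x
if __name__=='__main__':
    for q in [(187,140),(274,141),(269,309),(180,307)]: print('tray',np.round(atz(T,tp(q),.02),4))
    for q in [(180,440),(399,466),(388,575),(153,544)]: print('trayS',np.round(atz(S,sp(q),.02),4))
    for n,q,z in [('butt',(625,260),.055),('hstart',(562,239),.055),('c1',(508,204),.049),('c2',(545,213),.049),('c3',(537,243),.049),('c4',(500,229),.049),('spoonbowl',(201,186),.008),('spoonend',(198,286),.008)]: print(n,np.round(atz(T,tp(q),z),4))
    for n,q,z in [('buttS',(374,153),.055),('hstartS',(342,190),.055),('cS',(300,224),.047),('cS',(332,233),.047)]: print(n,np.round(atz(S,sp(q),z),4))
    fit('large',.13,.18,.13,[(330,165),(443,143),(342,242),(454,222),(317,115),(440,96)],[(222,372),(222,270),(322,370),(314,269),None,(185,208)],[.43,0,0.2,1.8])
    fit('small',.125,.125,.125,[(526,181),(605,196),(512,260),(589,271),(548,133),(630,149)],[(280,207),(303,160),(360,228),(381,180),(246,140),(268,96)],[.4,-.22,-.2,1.8])
    for c,sn in (('top',T),('side',S)):
        for t,z in [('tall_bottle',.1),('low_jar',.07),('sauce_bottle',.08),('sauce_cup',.04)]:
            print(c,t,[np.round(atz(sn,b['centre'],z),3) for b in env.boxes_of(c,t)[:1]])
E
python3 fit.py
```

```text
tray [0.5997 0.323  0.02  ]
tray [0.6005 0.1848 0.02  ]
tray [0.335  0.1849 0.02  ]
tray [0.3356 0.3238 0.02  ]
trayS [0.5982 0.1941 0.02  ]
trayS [0.3342 0.1926 0.02  ]
trayS [0.3354 0.3359 0.02  ]
trayS [0.5962 0.3363 0.02  ]
butt [ 0.4191 -0.361   0.055 ]
hstart [ 0.4495 -0.2649  0.055 ]
c1 [ 0.5027 -0.1829  0.049 ]
c2 [ 0.4897 -0.2399  0.049 ]
c3 [ 0.4432 -0.2278  0.049 ]
c4 [ 0.4638 -0.1708  0.049 ]
spoonbowl [0.5282 0.3008 0.008 ]
spoonend [0.3691 0.2997 0.008 ]
buttS [ 0.4164 -0.3521  0.055 ]
hstartS [ 0.4549 -0.2573  0.055 ]
cS [ 0.5066 -0.1827  0.047 ]
cS [ 0.459  -0.1706  0.047 ]
large [ 5.1890e-01 -1.6000e-03  1.8200e-01  1.8784e+00] res [-1.9 -2.6 -1.2 -0.8 -1.2  0.4  0.6  0.9 -1.1  0.4  0.3 -0.4 -0.7 -1.1
  0.2 -0.6  1.  -1.4  1.3 -1.  -0.3 -2.9]
small [ 0.4695 -0.2611 -0.1686  1.9604] res [-0.4 -0.7 -0.1 -0.8 -0.4 -0.6  1.4  1.7 -2.3 -0.2  0.5 -0.1 -0.4  1.3
  0.8 -0.3  0.7  0.1  1.1 -1.8 -1.1  0.1  1.9 -2.1]
top tall_bottle [array([ 0.713, -0.022,  0.1  ])]
top low_jar [array([0.683, 0.098, 0.07 ])]
top sauce_bottle [array([ 0.634, -0.332,  0.08 ])]
top sauce_cup [array([ 0.65, -0.24,  0.04])]
side tall_bottle [array([0.716, 0.002, 0.1  ])]
side low_jar [array([0.681, 0.122, 0.07 ])]
side sauce_bottle []
side sauce_cup [array([ 0.647, -0.236,  0.04 ])]
```

```bash
cat >> h.py <<'E'
def go(p,eul,st=None):
    st=st or env.read_state()
    R0=R.from_euler('xyz',st['ee_rot']);d=R0.inv().apply(np.array(p)-st['tool_pos'])/.3
    w=np.degrees((R0.inv()*R.from_euler('xyz',eul)).as_rotvec())/30
    print('row',np.round(d,3).tolist()+np.round(w,3).tolist(),'rows>=%.1f'%max(np.linalg.norm(d)*6,np.linalg.norm(w)*30/8.59))
E
python3 -c "
from h import *
go([.44,.25,.30],[-np.pi,0,1.79])"
```

```text
row [-1.108, -0.978, -0.229, -0.0, 0.0, 1.936] rows>=9.0
```

>>> play_rows(motion=[[[-0.55, -0.49, -0.11, 0, 0, 0.95], [-0.55, -0.49, -0.11, 0, 0, 0.95], [-0.55, -0.49, -0.11, 0, 0, 0.95], [-0.55, -0.49, -0.11, 0, 0, 0.95], [-0.55, -0.49, -0.11, 0, 0, 0.95]]], gripper=45)

```text
time_s: 3.0
tool_pos: [0.3322, 0.4409, 0.2654]
ee_rot: [3.14, 0.001, 2.303]
force: [-0.1, 0.1, -0.4]
gripper_width: 0.0446
grasp_force: 0.0
```

```bash
python3 -c "
from h import *
go([.44,.25,.30],[-np.pi,0,1.79])"
```

```text
row [-0.713, -0.158, -0.115, 0.003, 0.001, 0.98] rows>=4.4
```

>>> play_rows(motion=[[[-0.71, -0.16, -0.11, 0, 0, 0.98], [-0.71, -0.16, -0.11, 0, 0, 0.98], [-0.71, -0.16, -0.11, 0, 0, 0.98], [-0.71, -0.16, -0.11, 0, 0, 0.98], [-0.71, -0.16, -0.11, 0, 0, 0.98], [-0.71, -0.16, -0.11, 0, 0, 0.98]]])

```text
time_s: 3.6
tool_pos: [0.4395, 0.2512, 0.2983]
ee_rot: [3.14, 0.0, 1.789]
force: [0.1, 0.9, 0.3]
gripper_width: 0.045
grasp_force: 0.0
```

```bash
python3 - <<'E'
from h import *
st=env.read_state(); s=snap('wrist','w1.png')
print(np.round(s['tool_from_camera'],3).tolist(),s['K'].tolist())
import pickle;pickle.dump((st,s),open('w1.pkl','wb'))
for t in ['tray','spoon']:
  for b in env.regions_of('wrist',t)[:1]:
    m=b['mask'].astype(np.uint8);r=cv2.minAreaRect(cv2.findNonZero(m))
    print(t,b['conf'],m.sum(),[np.round(atz(s,c,.02 if t=='tray' else .008,st),4).tolist() for c in cv2.boxPoints(r)])
go([.40,-.0,.30],[-np.pi,0,1.35])
E
```

```text
[[-0.001, -0.962, -0.274, 0.069], [1.0, -0.001, 0.0, -0.001], [-0.0, -0.274, 0.962, -0.142], [0.0, 0.0, 0.0, 1.0]] [[368.37022751159486, 0.0, 280.0729752004911], [0.0, 368.37022751159486, 211.98694622038795], [0.0, 0.0, 1.0]]
tray 0.81 26540 [[0.3236, 0.1896, 0.02], [0.3338, 0.3288, 0.02], [0.6016, 0.3302, 0.02], [0.6168, 0.1851, 0.02]]
spoon 0.92 1906 [[0.3671, 0.2728, 0.008], [0.3665, 0.3056, 0.008], [0.5428, 0.3174, 0.008], [0.5472, 0.2842, 0.008]]
row [-0.798, -0.309, -0.01, -0.001, -0.001, 0.847] rows>=5.1
```

View pics/w1.png

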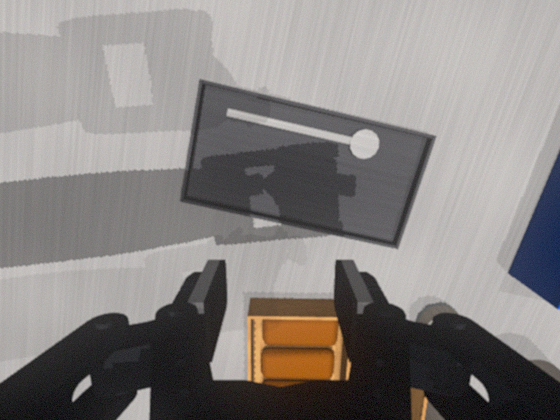

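The wrist view shows the tray with corners at (201,81), (434,136), (398,247) and (181,200). The spoon runs from (228,112) to (378,145).

>>> play_rows(motion=[[[-0.8, -0.31, 0, 0, 0, 0.85], [-0.8, -0.31, 0, 0, 0, 0.85], [-0.8, -0.31, 0, 0, 0, 0.85], [-0.8, -0.31, 0, 0, 0, 0.85], [-0.8, -0.31, 0, 0, 0, 0.85], [-0.8, -0.31, 0, 0, 0, 0.85]]])

```text
time_s: 4.35
tool_pos: [0.3995, -0.0039, 0.2971]
ee_rot: [3.141, 0.001, 1.344]
force: [-0.0, -0.2, -0.2]
gripper_width: 0.0451
grasp_force: 0.0
```

```bash
python3 - <<'E'
from h import *
import pickle;st,s=pickle.load(open('w1.pkl','rb'))
for q in [(201,81),(434,136),(398,247),(181,200)]: print(np.round(atz(s,q,.02,st),4))
for q in [(228,112),(365,144),(364,158)]: print('sp',np.round(atz(s,q,.008,st),4))
go([.40,-.26,.28],[-np.pi,0,1.24])
E
```

```text
[0.3357 0.3263 0.02  ]
[0.5997 0.325  0.02  ]
[0.6003 0.189  0.02  ]
[0.3336 0.1909 0.02  ]
sp [0.3682 0.3004 0.008 ]
sp [0.5295 0.2993 0.008 ]
sp [0.5329 0.2835 0.008 ]
row [-0.831, 0.194, 0.058, 0.0, 0.002, 0.199] rows>=5.1
```

>>> play_rows(motion=[[[-0.99, 0.17, 0.06, 0, 0, 0.2], [-0.99, 0.17, 0.06, 0, 0, 0.2], [-0.99, 0.17, 0.06, 0, 0, 0.2], [-0.99, 0.17, 0.06, 0, 0, 0.2], [-0.99, 0.17, 0.06, 0, 0, 0.2], [-0.99, 0.17, 0.06, 0, 0, 0.2], [-0.99, 0.17, 0.06, 0, 0, 0.2], [-0.99, 0.17, 0.06, 0, 0, 0.2]]])

```text
time_s: 5.15
tool_pos: [0.385, -0.3017, 0.2784]
ee_rot: [-3.14, -0.002, 1.244]
force: [-0.5, 0.0, 0.3]
gripper_width: 0.0453
grasp_force: 0.0
```

```bash
python3 - <<'E'
from h import *
st=env.read_state(); s=snap('wrist','w2.png')
import pickle;pickle.dump((st,s),open('w2.pkl','wb'))
print(st['tool_pos'],st['ee_rot'])
E
```

```text
[ 0.38502321 -0.30166885  0.27843004] [-3.13996234e+00 -1.90748199e-03  1.24374652e+00]
```

View pics/w2.png

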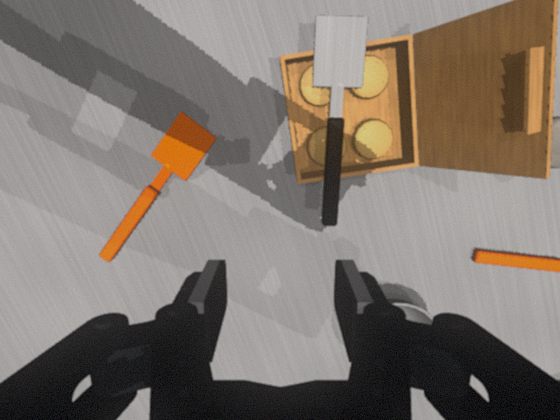

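The wrist view shows the black turner with its butt at (330,224), handle end at (335,119) and tip at (341,16). The carton's rim corners are at (282,56), (297,183), (413,37) and (418,165).

```bash
python3 - <<'E'
from h import *
import pickle;st,s=pickle.load(open('w2.pkl','rb'))
b=atz(s,(330,224),.057,st);h=atz(s,(335.5,119),.057,st);t=atz(s,(340.5,16),.049,st)
print(b,h,t,np.linalg.norm(h-b),np.linalg.norm(t-b),np.arctan2(*(t-b)[1::-1]),np.arctan2(*(h-b)[1::-1]))
for q in [(282,56),(297,183),(413,37),(418,165)]: print(np.round(atz(s,q,.045,st),4))
yaw=np.arctan2(*(t-b)[1::-1]); u=np.array([np.cos(yaw),np.sin(yaw)])
g=b[:2]+.085*u; print('grip',g,yaw)
go([*g,.12],[-np.pi,0,yaw]);go([*g,.042],[-np.pi,0,yaw])
E
```

```text
[ 0.41801264 -0.3627945   0.057     ] [ 0.45322079 -0.26356975  0.057     ] [ 0.48430185 -0.17837282  0.049     ] 0.10528610917549462 0.19613672521918615 1.2257333010949072 1.2298230715000635
[ 0.4233 -0.1927  0.045 ]
[ 0.3988 -0.3133  0.045 ]
[ 0.5442 -0.2165  0.045 ]
[ 0.5216 -0.3353  0.045 ]
grip [ 0.4467644  -0.28280489] 1.2257333010949072
row [0.122, 0.176, 0.529, -0.002, -0.003, 0.037] rows>=3.4
row [0.122, 0.176, 0.789, -0.002, -0.003, 0.037] rows>=4.9
```

>>> play_rows(motion=[[[0.12, 0.175, 0.53, 0, 0, 0.04], [0.12, 0.175, 0.53, 0, 0, 0.04], [0.12, 0.175, 0.53, 0, 0, 0.04], [0.12, 0.175, 0.53, 0, 0, 0.04], [0.12, 0.175, 0.68, 0, 0, 0.04], [0.12, 0.175, 0.79, 0, 0, 0.04], [0.12, 0.175, 0.79, 0, 0, 0.04], [0.12, 0.175, 0.79, 0, 0, 0.04], [0.12, 0.175, 0.79, 0, 0, 0.04]]])

```text
time_s: 6.1
tool_pos: [0.4474, -0.2853, 0.0449]
ee_rot: [3.138, 0.002, 1.224]
force: [-0.7, -0.4, 1.3]
gripper_width: 0.045
grasp_force: 0.0
```

>>> play_rows(motion=[[[0, 0, 0, 0, 0, 0], [0, 0, 0, 0, 0, 0], [0, 0, 0, 0, 0, 0], [0, 0, 0, 0, 0, 0], [0, 0, 0, 0, 0, 0], [0, 0, 0, 0, 0, 0]]], gripper=5, newtons=40)

```text
time_s: 6.7
tool_pos: [0.4467, -0.2858, 0.0443]
ee_rot: [3.139, 0.001, 1.222]
force: [-0.4, 2.6, 7.3]
gripper_width: 0.0152
grasp_force: 41.5
```

>>> play_rows(motion=[[[0, 0, -0.05, 0, 0, 0], [0, 0, -0.2, 0, 0, 0], [0, 0, -0.35, 0, 0, 0], [0, 0, -0.5, 0, 0, 0], [0, 0, -0.5, 0, 0, 0]]])

```text
time_s: 7.2
tool_pos: [0.4488, -0.2881, 0.2014]
ee_rot: [3.127, 0.006, 1.222]
force: [0.1, -0.7, 0.3]
gripper_width: 0.0149
grasp_force: 40.6
```

```bash
python3 - <<'E'
from h import *
go([.43,-.05,.20],[-np.pi,0,.75])
E
```

```text
row [0.724, -0.33, -0.005, 0.03, 0.006, 0.902] rows>=4.8
```

>>> play_rows(motion=[[[0.72, -0.33, 0, 0, 0, 0.9], [0.72, -0.33, 0, 0, 0, 0.9], [0.72, -0.33, 0, 0, 0, 0.9], [0.72, -0.33, 0, 0, 0, 0.9], [0.72, -0.33, 0, 0, 0, 0.9], [0.72, -0.33, 0, 0, 0, 0.9]]])

```text
time_s: 7.8
tool_pos: [0.4247, -0.044, 0.1917]
ee_rot: [-3.139, -0.0, 0.757]
force: [-0.1, -0.9, -0.7]
gripper_width: 0.0147
grasp_force: 40.5
```

```bash
python3 - <<'E'
from h import *
go([.445,.20,.17],[-np.pi,0,.25])
E
```

```text
row [0.608, -0.545, 0.074, -0.004, 0.001, 0.968] rows>=4.9
```

>>> play_rows(motion=[[[0.61, -0.545, 0.07, 0, 0, 0.97], [0.61, -0.545, 0.07, 0, 0, 0.97], [0.61, -0.545, 0.07, 0, 0, 0.97], [0.61, -0.545, 0.07, 0, 0, 0.97], [0.61, -0.545, 0.07, 0, 0, 0.97], [0.61, -0.545, 0.07, 0, 0, 0.97]]])

```text
time_s: 8.4
tool_pos: [0.4482, 0.1983, 0.1709]
ee_rot: [-3.141, 0.0, 0.244]
force: [0.1, 0.4, -0.2]
gripper_width: 0.0147
grasp_force: 40.5
```

```bash
python3 - <<'E'
from h import *
go([.453,.228,.06],[-np.pi,0,0])
E
```

```text
row [0.04, -0.092, 0.37, -0.0, 0.001, 0.467] rows>=2.3
```

>>> play_rows(motion=[[[0.04, -0.092, 0.2, 0, 0, 0.467], [0.04, -0.092, 0.3, 0, 0, 0.467], [0.04, -0.092, 0.37, 0, 0, 0.467], [0.04, -0.092, 0.37, 0, 0, 0.467], [0.04, -0.092, 0.37, 0, 0, 0.467]]])

```text
time_s: 8.9
tool_pos: [0.4539, 0.2254, 0.0606]
ee_rot: [3.141, 0.0, -0.002]
force: [0.9, -0.4, -0.1]
gripper_width: 0.0149
grasp_force: 40.5
```

```bash
python3 - <<'E'
from h import *
st=env.read_state(); s=snap('wrist','w3.png');snap('side','s3.png')
print(st)
a=cv2.imread('pics/w3.png');b=cv2.imread('pics/s3.png')[220:350,180:380]
b=cv2.resize(b,(400,260));a=cv2.resize(a,(400,300))
o=np.zeros((300,800,3),np.uint8);o[:,:400]=a;o[:260,400:]=b;cv2.imwrite('pics/c3.png',o)
go([.453,.228,.008],[-np.pi,0,0])
E
```

```text
{'time_s': 8.9, 'joint_positions': array([ 2.60586143e-01,  1.33387813e-01,  2.10242759e+00, -2.50332993e-04,
        9.06026595e-01,  1.83316695e+00]), 'qd': array([-0.00072415, -0.03588093, -0.03025846, -0.0012142 , -0.00233076,
        0.00147555]), 'joint_torque': array([ 1.81705230e-01, -2.79133523e+01, -2.26799208e+01,  1.06027735e-03,
        4.38747578e-02, -1.03618506e-03]), 'tool_pos': array([0.45389388, 0.22540513, 0.06057967]), 'ee_rot': array([ 3.14133773e+00,  1.89732481e-04, -1.63005066e-03]), 'force': array([ 0.85551079, -0.36020192, -0.11907104]), 'ft_torque': array([-0.00156991, -0.03888486,  0.04311977]), 'grasp_force': 40.51749408245087, 'gripper_width': 0.014873444362323344}
row [-0.008, -0.007, 0.181, -0.002, -0.007, -0.003] rows>=1.1
```

View pics/c3.png

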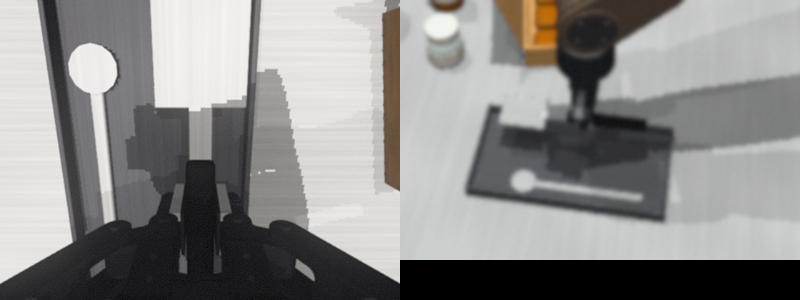

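The turner hangs level along the tray between the spoon and the -y wall, so I'll lower it.

>>> play_rows(motion=[[[0, -0.018, 0.06, 0, 0, 0], [0, -0.018, 0.12, 0, 0, 0], [0, -0.018, 0.15, 0, 0, 0], [0, -0.018, 0.165, 0, 0, 0], [0, -0.018, 0.175, 0, 0, 0], [0, -0.018, 0.175, 0, 0, 0], [0, -0.018, 0.175, 0, 0, 0]]])

```text
time_s: 9.7
tool_pos: [0.4541, 0.2314, 0.0085]
ee_rot: [-3.141, -0.001, -0.001]
force: [-0.3, 0.4, -0.2]
gripper_width: 0.0149
grasp_force: 40.5
```

>>> play_rows(motion=[[[0, 0, 0.006, 0, 0, 0], [0, 0, 0.01, 0, 0, 0], [0, 0, 0.01, 0, 0, 0]]])

```text
time_s: 10.0
tool_pos: [0.4534, 0.2313, 0.0047]
ee_rot: [3.142, 0.0, -0.001]
force: [1.4, -0.6, -0.6]
gripper_width: 0.0152
grasp_force: 40.5
```

>>> play_rows(motion=[[[0, 0, 0, 0, 0, 0], [0, 0, 0, 0, 0, 0], [0, 0, 0, 0, 0, 0], [0, 0, 0, 0, 0, 0]]], gripper=30)

```text
time_s: 10.4
tool_pos: [0.4536, 0.2313, 0.005]
ee_rot: [-3.142, -0.0, -0.001]
force: [-1.0, -0.6, -0.9]
gripper_width: 0.0299
grasp_force: 0.0
```

>>> play_rows(motion=[[[0, 0, -0.1, 0, 0, 0], [0, 0, -0.25, 0, 0, 0], [0, 0, -0.4, 0, 0, 0], [0, 0, -0.55, 0, 0, 0], [0, 0, -0.65, 0, 0, 0], [0, 0, -0.65, 0, 0, 0]]])

```text
time_s: 11.0
tool_pos: [0.4566, 0.2323, 0.2062]
ee_rot: [-3.138, -0.011, -0.001]
force: [0.5, -0.1, 1.5]
gripper_width: 0.0303
grasp_force: 0.0
```

```bash
python3 - <<'E'
from h import *
st=env.read_state(); s=snap('wrist','w4.png')
import pickle;pickle.dump((st,s),open('w4.pkl','wb'))
print(st['tool_pos'],st['joint_positions'])
E
```

```text
[0.45661965 0.2322821  0.20617905] [ 2.72325539e-01 -6.01858562e-02  2.00251331e+00  1.79023074e-05
  1.18741252e+00  1.84409034e+00]
```

View pics/w4.png

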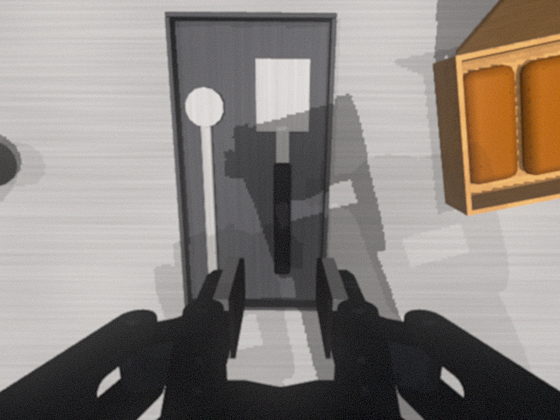

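The turner lies flat in the tray beside the spoon. The small lid comes next: I'll close the fingers and approach behind it.

```bash
cat >> h.py <<'E'
BX=dict(small=(np.array([.532,-.274]),-.182,.09),large=(np.array([.583,.010]),.182,.10))
def loc(n,lx,ly,z,st=None):
    H,yaw,_=BX[n];c,s=np.cos(yaw),np.sin(yaw)
    go([H[0]+c*lx-s*ly,H[1]+s*lx+c*ly,z],[-np.pi,0,yaw],st)
def arc(n,th,ly,st=None,half=.011):
    r=BX[n][2];th=np.radians(th)
    loc(n,-r*np.cos(th)+.004*np.sin(th)+half,ly,.045+r*np.sin(th)+.004*np.cos(th),st)
E
python3 - <<'E'
from h import *
loc('small',.0,.02,.26)
E
```

```text
row [0.272, 1.62, -0.191, -0.004, -0.011, 0.346] rows>=9.9
```

>>> play_rows(motion=[[[0.13, 0.8, -0.19, 0, 0, 0.2], [0.13, 0.8, -0.19, 0, 0, 0.2], [0.13, 0.8, -0.19, 0, 0, 0.2], [0.13, 0.8, -0.19, 0, 0, 0.2], [0.13, 0.8, -0.19, 0, 0, 0.2], [0.13, 0.8, -0.19, 0, 0, 0.2]]], gripper=0)

```text
time_s: 11.65
tool_pos: [0.4929, -0.0137, 0.2568]
ee_rot: [3.14, -0.001, -0.113]
force: [-0.4, 0.6, 0.2]
gripper_width: 0.0001
grasp_force: 0.0
```

```bash
python3 - <<'E'
from h import *
loc('small',.085,.02,.26)
E
```

```text
row [0.515, 0.801, -0.009, 0.003, -0.001, 0.132] rows>=5.7
```

>>> play_rows(motion=[[[0.515, 0.8, 0, 0, 0, 0.13], [0.515, 0.8, 0, 0, 0, 0.13], [0.515, 0.8, 0, 0, 0, 0.13], [0.515, 0.8, 0, 0, 0, 0.13], [0.515, 0.8, 0, 0, 0, 0.13], [0.515, 0.8, 0, 0, 0, 0.13], [0.515, 0.8, 0, 0, 0, 0.13]]])

```text
time_s: 12.35
tool_pos: [0.6207, -0.2665, 0.2529]
ee_rot: [-3.141, 0.004, -0.177]
force: [-1.0, -0.0, 0.6]
gripper_width: 0.0001
grasp_force: 0.0
```

```bash
python3 - <<'E'
from h import *
st=env.read_state(); s=snap('wrist','w5.png')
import pickle;pickle.dump((st,s),open('w5.pkl','wb'))
print(st['tool_pos'],st['ee_rot'])
loc('small',.085,.02,.13)
E
```

```text
[ 0.6206634  -0.26654019  0.252913  ] [-3.14060875  0.00409993 -0.1772747 ]
row [0.002, 0.019, 0.411, -0.004, 0.009, 0.012] rows>=2.5
```

View pics/w5.png

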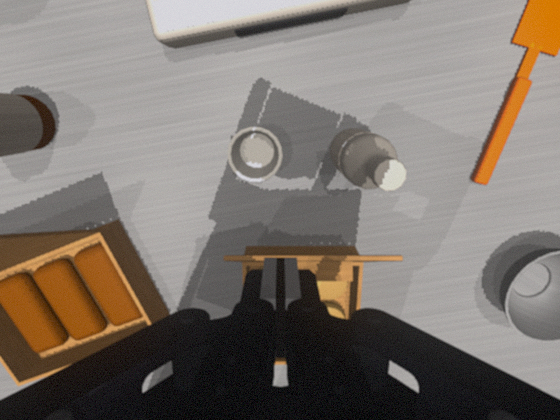

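The view shows the small lid's free edge as a line at row 258 (columns 224 to 402), with the cup at (256,153) and the sauce bottle at (368,160) behind it. I'll check the clearances.

```bash
python3 - <<'E'
from h import *
import pickle;st,s=pickle.load(open('w5.pkl','rb'))
H,yaw,_=BX['small']
def L(p):
    d=p[:2]-H;c,a=np.cos(yaw),np.sin(yaw);return np.round([c*d[0]+a*d[1],-a*d[0]+c*d[1]],4)
for q in [(224,258),(402,258),(313,258)]: print('edge',L(atz(s,q,.163,st)))
for q,z in [((256,153),.04),((256,180),.04),((388,173),.15),((355,192),.0),((388,190),.15)]: print(q,L(atz(s,q,z,st)))
print('hinge/rim',L(atz(s,(247,312),.045,st)),L(atz(s,(360,317),.045,st)))
print('tcp',L(st['tool_pos']))
E
```

```text
edge [0.056  0.0606]
edge [ 0.0565 -0.06  ]
edge [0.0562 0.0003]
(256, 153) [0.1117 0.046 ]
(256, 180) [0.0855 0.0463]
(388, 173) [ 0.1123 -0.0494]
(355, 192) [ 0.0646 -0.0593]
(388, 190) [ 0.1007 -0.0504]
hinge/rim [-0.0571  0.0577] [-0.0626 -0.0636]
tcp [0.0858 0.0234]
```

>>> play_rows(motion=[[[0, 0.02, 0.14, 0, 0, 0], [0, 0.02, 0.28, 0, 0, 0], [0, 0.02, 0.41, 0, 0, 0], [0, 0.02, 0.41, 0, 0, 0], [0, 0.02, 0.41, 0, 0, 0]]])

```text
time_s: 12.9
tool_pos: [0.6188, -0.2677, 0.1331]
ee_rot: [-3.14, 0.003, -0.173]
force: [0.7, -0.4, 0.3]
gripper_width: -0.0002
grasp_force: 0.0
```

```bash
python3 - <<'E'
from h import *
for x in (.06,.04,.02): loc('small',x,.02,.13)
for a in (90,75,60): arc('small',a,.02)
E
```

```text
row [-0.081, 0.006, 0.01, -0.003, 0.005, 0.018] rows>=0.5
row [-0.148, 0.005, 0.011, -0.003, 0.005, 0.018] rows>=0.9
row [-0.214, 0.004, 0.011, -0.003, 0.005, 0.018] rows>=1.3
row [-0.231, 0.004, -0.006, -0.003, 0.005, 0.018] rows>=1.4
row [-0.309, 0.003, 0.001, -0.003, 0.005, 0.018] rows>=1.9
row [-0.383, 0.003, 0.028, -0.003, 0.005, 0.018] rows>=2.3
```

>>> play_rows(motion=[[[-0.04, 0, 0, 0, 0, 0], [-0.065, 0, 0, 0, 0, 0], [-0.09, 0, 0, 0, 0, 0], [-0.115, 0, 0, 0, 0, 0], [-0.14, 0, 0, 0, 0, 0], [-0.165, 0, 0, 0, 0, 0], [-0.19, 0, 0, 0, 0, 0], [-0.21, 0, 0, 0, 0, 0], [-0.23, 0, 0, 0, 0, 0]]])

```text
time_s: 13.8
tool_pos: [0.5509, -0.2576, 0.1337]
ee_rot: [-3.141, 0.0, -0.174]
force: [0.9, 0.4, 0.7]
gripper_width: -0.0002
grasp_force: 0.4
```

```bash
python3 - <<'E'
from h import *
for a in (85,75,65,55,45,35,25,18,10): arc('small',a,.02)
E
```

```text
row [-0.028, -0.002, -0.004, -0.0, 0.001, 0.015] rows>=0.2
row [-0.08, -0.002, 0.002, -0.0, 0.001, 0.015] rows>=0.5
row [-0.13, -0.002, 0.018, -0.0, 0.001, 0.015] rows>=0.8
row [-0.176, -0.003, 0.042, -0.0, 0.001, 0.015] rows>=1.1
row [-0.218, -0.003, 0.074, -0.0, 0.001, 0.015] rows>=1.4
row [-0.253, -0.003, 0.113, -0.0, 0.001, 0.015] rows>=1.7
row [-0.281, -0.004, 0.157, -0.0, 0.001, 0.015] rows>=1.9
row [-0.296, -0.004, 0.19, -0.0, 0.001, 0.015] rows>=2.1
row [-0.308, -0.004, 0.23, -0.0, 0.001, 0.015] rows>=2.3
```

>>> play_rows(motion=[[[-0.028, 0, -0.002, 0, 0, 0], [-0.054, 0, 0, 0, 0, 0], [-0.08, 0, 0.002, 0, 0, 0], [-0.105, 0, 0.01, 0, 0, 0], [-0.13, 0, 0.018, 0, 0, 0], [-0.153, 0, 0.03, 0, 0, 0], [-0.176, 0, 0.042, 0, 0, 0], [-0.197, 0, 0.058, 0, 0, 0], [-0.218, 0, 0.074, 0, 0, 0], [-0.236, 0, 0.093, 0, 0, 0]]])

```text
time_s: 14.8
tool_pos: [0.4812, -0.2453, 0.1055]
ee_rot: [3.142, 0.0, -0.174]
force: [-0.5, -0.2, 0.8]
gripper_width: 0.0001
grasp_force: 0.3
```

```bash
python3 - <<'E'
from h import *
print(env.read_state()['force'])
for a in (35,25,18,10,5,2,0): arc('small',a,.02)
E
```

```text
[-0.51212642 -0.15200279  0.80234854]
row [-0.018, -0.004, 0.019, 0.0, 0.0, 0.015] rows>=0.2
row [-0.046, -0.004, 0.063, 0.0, 0.0, 0.015] rows>=0.5
row [-0.061, -0.004, 0.096, 0.0, 0.0, 0.015] rows>=0.7
row [-0.073, -0.004, 0.136, 0.0, 0.0, 0.015] rows>=0.9
row [-0.077, -0.004, 0.162, 0.0, 0.0, 0.015] rows>=1.1
row [-0.079, -0.004, 0.178, 0.0, 0.0, 0.015] rows>=1.2
row [-0.079, -0.004, 0.188, 0.0, 0.0, 0.015] rows>=1.2
```

>>> play_rows(motion=[[[-0.018, 0, 0.02, 0, 0, 0], [-0.033, 0, 0.041, 0, 0, 0], [-0.046, 0, 0.063, 0, 0, 0], [-0.054, 0, 0.08, 0, 0, 0], [-0.061, 0, 0.096, 0, 0, 0], [-0.067, 0, 0.115, 0, 0, 0], [-0.073, 0, 0.136, 0, 0, 0], [-0.075, 0, 0.15, 0, 0, 0], [-0.077, 0, 0.162, 0, 0, 0], [-0.079, 0, 0.168, 0, 0, 0]]])

```text
time_s: 15.8
tool_pos: [0.4584, -0.2413, 0.0551]
ee_rot: [-3.141, 0.0, -0.174]
force: [-0.1, -0.0, 1.3]
gripper_width: -0.0001
grasp_force: 0.2
```

>>> play_rows(motion=[[[0, 0, 0.007, 0, 0, 0], [0, 0, 0.012, 0, 0, 0], [0, 0, 0.015, 0, 0, 0], [0, 0, 0.015, 0, 0, 0]]])

```text
time_s: 16.2
tool_pos: [0.4584, -0.2414, 0.051]
ee_rot: [3.142, -0.0, -0.174]
force: [0.1, -0.3, -0.4]
gripper_width: -0.0
grasp_force: 0.0
```

>>> play_rows(motion=[[[0, 0, 0.003, 0, 0, 0], [0, 0, 0.003, 0, 0, 0]]])

```text
time_s: 16.4
tool_pos: [0.4585, -0.2414, 0.0501]
ee_rot: [3.141, -0.0, -0.174]
force: [0.0, -0.0, -0.6]
gripper_width: -0.0003
grasp_force: 0.0
```

>>> play_rows(motion=[[[0, 0, 0.003, 0, 0, 0], [0, 0, 0.003, 0, 0, 0]]])

```text
time_s: 16.6
tool_pos: [0.4584, -0.2414, 0.0492]
ee_rot: [3.142, -0.0, -0.174]
force: [-0.4, -0.4, -0.2]
gripper_width: -0.0003
grasp_force: 0.0
```

>>> play_rows(motion=[[[0, 0, 0.003, 0, 0, 0], [0, 0, 0.003, 0, 0, 0]]])

```text
time_s: 16.8
tool_pos: [0.4585, -0.2414, 0.049]
ee_rot: [-3.141, 0.0, -0.174]
force: [-1.8, 0.4, 5.0]
gripper_width: -0.0002
grasp_force: 2.4
```

>>> play_rows(motion=[[[0, 0, -0.1, 0, 0, 0], [0, 0, -0.25, 0, 0, 0], [0, 0, -0.4, 0, 0, 0], [0, 0, -0.55, 0, 0, 0], [0, 0, -0.7, 0, 0, 0], [0, 0, -0.75, 0, 0, 0], [0, 0, -0.75, 0, 0, 0]]])

```text
time_s: 17.5
tool_pos: [0.4596, -0.2422, 0.2764]
ee_rot: [3.138, -0.006, -0.174]
force: [0.3, 0.1, -0.5]
gripper_width: 0.0005
grasp_force: 0.0
```

```bash
python3 - <<'E'
from h import *
loc('large',.04,.04,.28)
E
```

```text
row [0.338, -1.071, -0.013, 0.008, -0.01, -0.68] rows>=6.7
```

>>> play_rows(motion=[[[0.32, -0.99, -0.01, 0, 0, -0.68], [0.32, -0.99, -0.01, 0, 0, -0.68], [0.32, -0.99, -0.01, 0, 0, -0.68], [0.32, -0.99, -0.01, 0, 0, -0.68], [0.32, -0.99, -0.01, 0, 0, -0.68], [0.32, -0.99, -0.01, 0, 0, -0.68], [0.32, -0.99, -0.01, 0, 0, -0.68], [0.32, -0.99, -0.01, 0, 0, -0.68]]])

```text
time_s: 18.3
tool_pos: [0.6036, 0.0364, 0.2727]
ee_rot: [-3.14, 0.005, 0.185]
force: [0.6, -0.5, -0.3]
gripper_width: 0.0004
grasp_force: 0.0
```

```bash
python3 - <<'E'
from h import *
st=env.read_state(); s=snap('wrist','w6.png')
import pickle;pickle.dump((st,s),open('w6.pkl','wb'))
print(st['tool_pos'],st['ee_rot'])
loc('large',.08,.04,.28)
E
```

```text
[0.60361264 0.03637858 0.27268859] [-3.14019396  0.00535003  0.185437  ]
row [0.185, -0.064, -0.023, -0.002, 0.01, 0.003] rows>=1.2
```

View pics/w6.png

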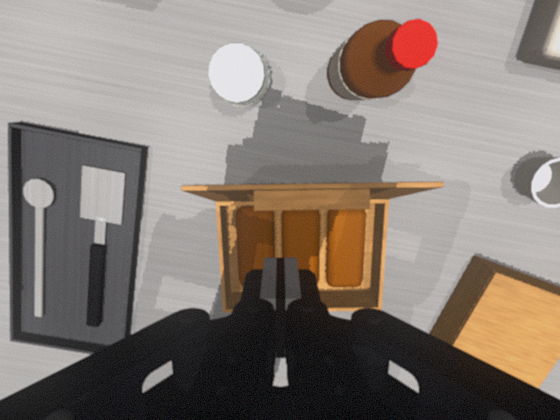

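The view shows the large lid's edge from (182,187) to (442,184), the jar at (237,72) and the amber bottle at (390,55). The small lid is shut at the lower right.

```bash
python3 - <<'E'
from h import *
import pickle;st,s=pickle.load(open('w6.pkl','rb'))
H,yaw,_=BX['large']
def L(p):
    d=p[:2]-H;c,a=np.cos(yaw),np.sin(yaw);return np.round([c*d[0]+a*d[1],-a*d[0]+c*d[1]],4)
for q in [(182,187),(442,184),(312,185)]: print('edge',L(atz(s,q,.17,st)))
for q,z in [((217,203),.045),((387,202),.045),((221,309),.045),((383,308),.045)]: print('rim',L(atz(s,q,z,st)))
for q,z in [((237,72),.07),((237,104),.07),((413,43),.19),((413,66),.19),((375,97),.1)]: print('btl',q,L(atz(s,q,z,st)))
print(L(st['tool_pos']))
E
```

```text
edge [0.0411 0.0882]
edge [ 0.0437 -0.0873]
edge [0.0427 0.0003]
rim [-0.0031  0.0872]
rim [-0.0015 -0.0887]
rim [-0.1268  0.0883]
rim [-0.125  -0.0945]
btl (237, 72) [0.1222 0.0599]
btl (237, 104) [0.0953 0.0607]
btl (413, 43) [ 0.1279 -0.0521]
btl (413, 66) [ 0.116  -0.0534]
btl (375, 97) [ 0.101  -0.0551]
[0.025  0.0222]
```

```bash
python3 - <<'E'
from h import *
loc('large',.077,.03,.28);loc('large',.077,.03,.14)
E
```

```text
row [0.175, -0.03, -0.023, -0.002, 0.01, 0.003] rows>=1.1
row [0.177, -0.03, 0.443, -0.002, 0.01, 0.003] rows>=2.9
```

>>> play_rows(motion=[[[0.175, -0.03, 0, 0, 0, 0], [0.175, -0.03, 0, 0, 0, 0], [0.175, -0.03, 0.15, 0, 0, 0], [0.175, -0.03, 0.3, 0, 0, 0], [0.175, -0.03, 0.44, 0, 0, 0], [0.175, -0.03, 0.44, 0, 0, 0], [0.175, -0.03, 0.44, 0, 0, 0]]])

```text
time_s: 19.05
tool_pos: [0.6537, 0.0515, 0.1442]
ee_rot: [-3.141, 0.002, 0.18]
force: [0.6, 0.2, 0.5]
gripper_width: 0.0002
grasp_force: 0.0
```

```bash
python3 - <<'E'
from h import *
for a in (90,80,75,70,65,60,55,50,47): arc('large',a,.03)
E
```

```text
row [-0.207, -0.006, -0.002, -0.0, 0.003, -0.003] rows>=1.2
row [-0.265, -0.006, 0.0, -0.0, 0.003, -0.003] rows>=1.6
row [-0.294, -0.006, 0.006, -0.0, 0.003, -0.003] rows>=1.8
row [-0.322, -0.006, 0.013, -0.0, 0.003, -0.003] rows>=1.9
row [-0.349, -0.006, 0.023, -0.0, 0.003, -0.003] rows>=2.1
row [-0.375, -0.006, 0.036, -0.0, 0.003, -0.003] rows>=2.3
row [-0.4, -0.006, 0.051, -0.0, 0.003, -0.003] rows>=2.4
row [-0.424, -0.006, 0.067, -0.0, 0.003, -0.003] rows>=2.6
row [-0.438, -0.006, 0.078, -0.0, 0.003, -0.003] rows>=2.7
```

>>> play_rows(motion=[[[-0.04, -0.006, 0, 0, 0, 0], [-0.07, -0.006, 0, 0, 0, 0], [-0.095, -0.006, 0, 0, 0, 0], [-0.12, -0.006, 0, 0, 0, 0], [-0.145, -0.006, 0, 0, 0, 0], [-0.17, -0.006, 0, 0, 0, 0], [-0.195, -0.006, 0, 0, 0, 0], [-0.22, -0.006, 0, 0, 0, 0], [-0.245, -0.006, 0, 0, 0, 0], [-0.265, -0.006, 0, 0, 0, 0]]])

```text
time_s: 20.05
tool_pos: [0.575, 0.0402, 0.144]
ee_rot: [-3.141, 0.001, 0.182]
force: [0.3, -0.2, 0.4]
gripper_width: 0.0003
grasp_force: 0.3
```

```bash
python3 - <<'E'
from h import *
for a in (80,75,70,65,60,55,50): arc('large',a,.03)
E
```

```text
row [-0.0, 0.004, -0.001, -0.0, 0.001, 0.0] rows>=0.0
row [-0.029, 0.004, 0.005, -0.0, 0.001, 0.0] rows>=0.2
row [-0.057, 0.004, 0.012, -0.0, 0.001, 0.0] rows>=0.3
row [-0.084, 0.004, 0.022, -0.0, 0.001, 0.0] rows>=0.5
row [-0.111, 0.004, 0.035, -0.0, 0.001, 0.0] rows>=0.7
row [-0.136, 0.004, 0.049, -0.0, 0.001, 0.0] rows>=0.9
row [-0.159, 0.004, 0.066, -0.0, 0.001, 0.0] rows>=1.0
```

Push to about 50 degrees, then measure the angle.

>>> play_rows(motion=[[[-0.015, 0, 0.002, 0, 0, 0], [-0.029, 0, 0.005, 0, 0, 0], [-0.057, 0, 0.012, 0, 0, 0], [-0.084, 0, 0.022, 0, 0, 0], [-0.111, 0, 0.035, 0, 0, 0], [-0.136, 0, 0.049, 0, 0, 0], [-0.148, 0, 0.058, 0, 0, 0], [-0.16, 0, 0.066, 0, 0, 0], [-0.16, 0, 0.066, 0, 0, 0]]])

```text
time_s: 20.95
tool_pos: [0.5279, 0.0316, 0.124]
ee_rot: [-3.141, 0.001, 0.182]
force: [-0.5, 0.4, -0.3]
gripper_width: 0.0002
grasp_force: 0.0
```

```bash
python3 - <<'E'
from h import *
for a in (50,47,45): arc('large',a,.03)
st=env.read_state();snap('wrist','w7.png')
S=snap('side','s7.png')
import pickle;pickle.dump((st,S),open('s7.pkl','wb'))
a=cv2.imread('pics/s7.png')[150:290,190:340]
b=cv2.imread('pics/w7.png')
o=np.zeros((420,800,3),np.uint8);o[:,:450]=cv2.resize(a,(450,420),interpolation=2);o[:262,450:]=cv2.resize(b,(350,262));cv2.imwrite('pics/c7.png',o)
E
```

```text
row [0.0, 0.004, -0.001, -0.001, 0.002, 0.0] rows>=0.0
row [-0.013, 0.004, 0.01, -0.001, 0.002, 0.0] rows>=0.1
row [-0.022, 0.004, 0.018, -0.001, 0.002, 0.0] rows>=0.2
```

View pics/c7.png

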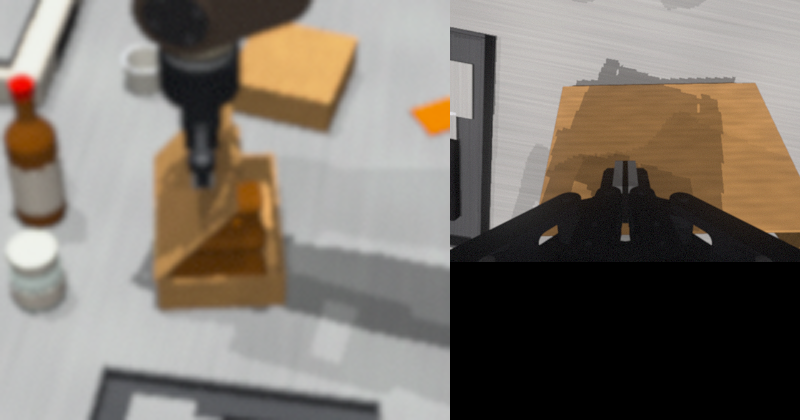

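The side view shows the large lid at roughly 50 degrees with the fingers on its outer face, and the small carton shut behind it. I'll push the last few degrees, retreat and measure.

>>> play_rows(motion=[[[-0.01, 0, 0.008, 0, 0, 0], [-0.02, 0, 0.016, 0, 0, 0], [-0.02, 0, 0.016, 0, 0, 0], [-0.02, 0, 0.016, 0, 0, 0]]])

```text
time_s: 21.45
tool_pos: [0.5225, 0.0306, 0.1195]
ee_rot: [-3.141, 0.001, 0.182]
force: [-0.2, -0.0, 0.1]
gripper_width: 0.0001
grasp_force: 0.0
```

>>> play_rows(motion=[[[0.05, 0, -0.07, 0, 0, 0], [0.05, 0, -0.2, 0, 0, 0], [0.0, 0, -0.35, 0, 0, 0], [-0.1, 0, -0.5, 0, 0, 0], [-0.25, 0, -0.55, 0, 0, 0], [-0.4, 0, -0.55, 0, 0, 0], [-0.4, 0, -0.55, 0, 0, 0], [-0.4, 0, -0.55, 0, 0, 0]]])

```text
time_s: 22.25
tool_pos: [0.4042, 0.0088, 0.2852]
ee_rot: [3.141, -0.002, 0.182]
force: [-0.3, -0.7, 0.1]
gripper_width: 0.0
grasp_force: 0.0
```

```bash
python3 - <<'E'
from h import *
st=env.read_state();s=snap('wrist','w8.png');t=snap('top','t8.png');S=snap('side','s8.png')
import pickle;pickle.dump((st,s,t,S),open('w8.pkl','wb'))
print(st['tool_pos'])
w=cv2.imread('pics/w8.png');b=cv2.imread('pics/s8.png')[150:290,190:330]
o=np.zeros((420,800,3),np.uint8);o[:315,:420]=cv2.resize(w,(420,315));o[:380,420:]=cv2.resize(b,(380,380),interpolation=2);cv2.imwrite('pics/c8.png',o)
E
```

```text
[0.40422484 0.00879252 0.2851708 ]
```

View pics/c8.png

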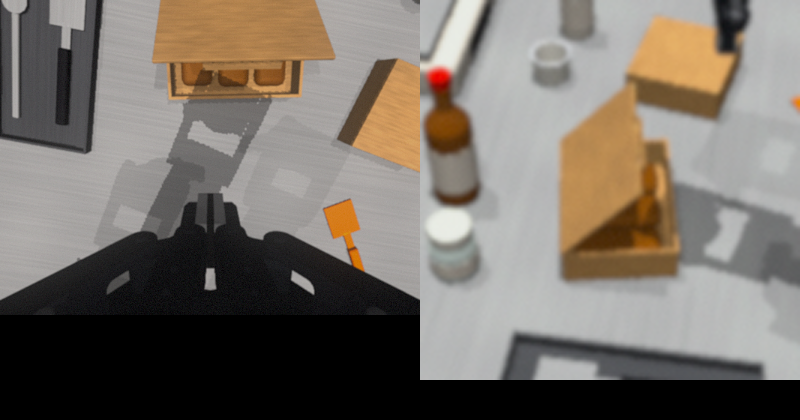

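```bash
python3 - <<'E'
from h import *
from fit import box
from scipy.optimize import least_squares
import pickle;st,s,t,S=pickle.load(open('w8.pkl','rb'))
T=np.eye(4);T[:3,:3]=R.from_euler('xyz',st['ee_rot']).as_matrix();T[:3,3]=st['tool_pos']
s['view']=np.linalg.inv(T@s['tool_from_camera'])
idx=[2,3,4,5];px=np.array([(224,132),(401,128),(204,81),(445,79)])
sx=lambda q:np.array(q)/(380/140)+[190,150]
sp=[(0,sx((142,250))),(5,sx((213,85)))] # side image: lid hinge corner near y+, far free corner
for use in (0,1):
  f=lambda p:np.concatenate([proj(s,box(p,.13,.18,.13)[i])-q for i,q in zip(idx,px)]+([proj(S,box(p,.13,.18,.13)[i])-q for i,q in sp] if use else []))
  o=least_squares(f,[.519,0,.182,.8]);print(np.round(o.x,4),np.degrees(o.x[3]),np.round(o.fun,1))
  # fixed carton
f=lambda th:np.concatenate([proj(s,box([.519,-.0018,.182,th[0]],.13,.18,.13)[i])-q for i,q in zip(idx[2:],px[2:])])
o=least_squares(f,[.8]);print('fixed',np.degrees(o.x),np.round(o.fun,1))
E
```

```text
[ 0.5208 -0.0034  0.1927  0.7796] 44.667294744753484 [-0.2 -1.5  0.5  0.3 -1.8  1.1  1.5  0. ]
[ 0.5209 -0.0034  0.1928  0.7785] 44.604418806485086 [-0.2 -1.5  0.5  0.3 -1.7  1.2  1.4  0.1 -0.7  1.4  0.6 -1.9]
fixed [45.58312935] [-5.2 -0.4 -0.8  1.2]
```

```bash
python3 -c "
from h import *
print(env.job_done())"
```

```text
the job is handed in; nothing more can be done
None
```

The job is handed in: the turner lies flat in the tray beside the spoon, the small lid is shut (about 5 N at most on the card, by the force readings), the large lid measures about 45°, and nothing else was seen to move.

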